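# Ready the ring stand and hold it upright

## Task

Get the blue ring stand ready for marking the rim of its ring: first swing the red keeper bar down across the ring until it rests in its catch, then flip the yellow kickstand down over centre so that it springs right down to its stop. Finally take the frame by the orange ball knob on its top, bring it upright off its rear rest and finish while still holding it upright by the knob, so that it tips neither way; do not let go. Leave the other things on the bench where they are.

Things in the scene. Friction and masses are not known exactly. Their poses are not given: they have to be found in the camera images.
- ring_stand: Blue cast base plate of the ring stand, fixed to the bench, 116 x 200 x 12 mm, with two hinge lugs. Origin on the bench, straight below the hinge axis of the frame; z up; y along the hinge axis; -x is the front (roughly to the robot). The hinge axis lies 35 mm above the origin, along y. The plate reaches from x = -72 to +44 mm, y = +-100 mm.
- frame (a joint): Tilt of the aluminium frame about the hinge axis, rad: 0 = upright; positive = top leaning to the base's +x (back); 0.2 = lying on the rear rest, where it starts. Range -0.3 to 0.2. It swings freely; its weight (1.0 to 1.3 kg, centre about 0.12 m above the axis) tips it back to the rest, or forward past upright; the kickstand's foot, when down, meets the base at about -0.18.
- mounted_ring: Steel flange ring, 112 mm across, 27 mm thick, on the hub (it only turns there, stiffly) on the front face of the frame. Origin in the middle of its back, 4 mm in front of the frame's middle plane and 130 mm from the hinge axis. The frame is a plate 8 mm thick, 120 mm wide (168 mm near the pivots), reaching 175 mm above the axis.
- knob: Orange ball knob, 32 mm across, on a 12 mm stem on top of the frame. Origin at the centre of the ball, which is 260 mm from the hinge axis, in the frame's middle plane, at y = 0 of the base; it only turns stiffly on its stem. Grip it at any yaw; the tall black hood of the machine stands close behind, so lean the gripper back towards the robot; the stem below it is bare for 55 mm.
- keeper (a joint): Angle of the red keeper bar, rad: 0 = closed, level across the front of the ring in its U catch; positive = swung up, open; range 0 to 1.1, starts at 0.55 to 0.95. Stays where it is left (light friction, under 2 N at the pin). Swings parallel to the frame about point keeper_pivot; closed, the bar points to -y; opening lifts that end up and round to +y.
- keeper_pivot (a point): Pivot of the keeper bar. In the frame (when upright, from the middle of the hinge axis): 42 mm in front (-x), 72 mm to +y, 130 mm up.
- keeper_pin (a point): Middle of the white pin at the free end of the keeper bar: 14 mm thick, sticking out 36 mm to the front (frame's -x) square to the bar, 155 mm from the pivot axis and 66 mm in front of the frame's middle plane. Press it from above, or pinch it.
- kickstand (a joint): Angle of the yellow kickstand leg, rad: 0 = folded, pointing to the base's +y and 0.4 rad above level; grows as it flips down; 1.8 = fully down on its stop. A spring drives it either way from its centre at about 0.8: short of that it springs back, past 1.0 it goes on down by itself and stays. Takes up to 3 N at the toe. Swings parallel to the frame about point kickstand_pivot.
- kickstand_pivot (a point): Pivot of the kickstand. In the frame (when upright, from the middle of the hinge axis): 20 mm in front (-x), 72 mm to +y, 91.5 mm up.
- kickstand_toe (a point): Middle of the white toe peg at the end of the kickstand leg: 14 mm thick, 46 mm long, sticking out to the front (frame's -x), 100 mm from the pivot axis and 59 mm in front of the frame's middle plane. Press it down from above.
- marker: Fixed black marking machine behind the stand (an obstacle; it never moves): its 70 mm high base begins at room x = 0.54 m, and the tall hood and column over it (more than 0.35 m high) at room x = 0.55 m.
- oil_bottle: Yellow oil bottle with red spout, 143 mm tall, standing; origin under it. Bystander.
- paint_pen: Blue and white paint marker, 134 mm long, lying. Bystander.
- screwdriver: Screwdriver with red handle, 206 mm long, lying. Bystander.
- tape_roll: Roll of tan tape, 104 mm across, 24 mm high, lying at the right. Bystander.
- spray_can: Spray can with green cap, 202 mm tall, standing at the back right; origin under it. Bystander.
- ring_low: Loose steel flange ring, 112 mm across, 27 mm thick, lying on the bench at the back right. Bystander.
- ring_high: Second such ring, lying on the first. Bystander.

How it is judged:
On the way, in this order (a step that is already met when the one before it is completed fails the run):
1. the keeper bar rests in its catch while the kickstand is still up (value of joint keeper below 0.08 rad and value of joint kickstand below 0.5 rad), for 0.2 s.
2. the kickstand is fully down and the keeper still closed (value of joint keeper below 0.08 rad and value of joint kickstand above 1.65 rad), for 0.2 s.
3. the frame is held upright by its knob (value of joint frame between -0.07 and 0.07 rad and contact force between the fingers and knob above 1 N), for 0.2 s.
At the end, for the whole second after the job is handed in: The program has ended with the gripper still holding the knob (fingers touch it with over 1 N), the frame upright within 0.07 rad (4 degrees) and still (under 0.1 rad/s), the keeper closed (below 0.08 rad) and the kickstand down (above 1.65 rad) (all of step 2 and all of step 3 and velocity of joint frame between -0.1 and 0.1 rad/s); the arm keeps its last pose, push and grip.
It fails at once if one of the seven bystanders is pushed more than 20 mm or toppled (distance of any of oil_bottle, paint_pen, screwdriver, tape_roll, spray_can, ring_low, ring_high from where it was at the start of the episode above 0.02 m).
It also fails if it takes over 64 s, if anything falls off the work surface, if the arm or the gripper's body presses on something with over 40 N, if the wrist force passes 120 N, or if a joint passes its speed limit or range.

## Robot

A 7-joint arm with a two-finger parallel gripper is mounted at the origin on a cart in front of the work surface, level with it; the furniture and walls round the work are solid. World frame = base frame: x ahead of the robot, y to its left, z up, the work surface at z = 0. Lengths are in m, angles in rad, forces in N, time in s.
With the tool pointing down it reaches from about 0.35 to 0.9 m from the base axis. Payload 19.9 kg.
Tool frame: the origin (TCP) lies midway between the tips of the shut fingers; the grasp point (between the pads) lies 19 mm behind it; z points along the fingers, y is the line along which they close (so a half turn about z gives the same grasp; the last joint's range is limited). The gripper opens to 94 mm and grips with 3 to 60 N. Pads are 16 mm wide; open, the fingers measure 119 mm over their backs; the gripper's body (75 mm by 177 mm) begins 78 mm behind the grasp point.
Start: joints at [-1.284, 0.417, -0.01, 1.614, 0.005, 1.111, -0.053], TCP at [0.201, 0.592, 0.205] pointing down, gripper open.
Joint ranges: [-2.81, 2.81], [-0.39, 2.02], [-1.27, 1.25], [0.06, 2.57], [-1.19, 4.33], [0.19, 2], [-2.82, 2.82]. Speed limits (rad/s): [1.89, 1.89, 2.39, 2.39, 3.01, 3.01, 3.01].

## Interface

Orientations are given as a rotation vector (axis times angle).
In Python, from bench import * gives the robot as it stands.
- The arm moves only by the shell command python3 -m pendant 'ROWS' [OPENING] [FORCE]. ROWS is JSON, a list of rows, each an object with "dp": the shift along the tool's x, y, z in units of 0.25 m (1.0 is 0.25 m), a list of three; "twist": the turn, a rotation vector about the tool's x, y, z in units of 30 degrees (1.0 is 30 degrees), a list of three. A call has 1 to 12 rows; each row is the pose to reach, as a shift and turn from the pose commanded when the call began, along the tool's axes at that moment; what a row does not reach only later rows make up. A row lasts 1/8 s, in which the tool goes at most 62.5 mm and 10.7 degrees, less where a joint would pass 70% of its speed; a pose out of reach is approached as far as the arm can. A call with a number of a shift or a turn outside -1 to 1 is refused whole. A call with a gripper value outside its range is refused whole. OPENING is the closure, from -1 (fully open) to 1 (shut), set as the call begins (- or left out, the last holds). The fingers move at their own pace and stop on an object; FORCE is the grip in N (left out, the last holds). Time passes only in rows, so rows that repeat a pose let the fingers close. It gives the time, the measured TCP pose, the force, the opening and the grip force at its end, in the units of the state.
- get_state(): the state, without advancing time (a new reading comes with each control period).
- get_image(name): name is "scene" or "top" or "wrist"; returns a dict with "color" (384x512x3 uint8, red, green, blue), "camera_matrix" (3x3 intrinsics, pixels), "rvec" (rotation vector, rad) and "tvec" (3), from world to camera coordinates, as OpenCV has them. Camera axes: x right, y down, z forward; pixel columns grow to the right and rows downward; lengths in m; the calibration is good to about 2 mm. A picture is of the moment at which its call begins. There is no depth.
- finish_job(): hands the job in; it is judged then, once.
Trained networks look in the newest picture that a camera, given by its name, has taken for a name from the list of things; names that differ only in an ending like _2 or _b are one class to them, and where a whole thing is asked for, a point or a joint stands for the part that bears it (a point fixed in the world has none). Each returns a list of dicts, best first, with "confidence" (0 to 1); they miss things now and then, are a little off and sometimes report something else, mostly with a low value. They report only what shows in the picture. A call takes as long as a camera call.
- spot_in(camera, query): "position" ([column, row] as shares, 0 to 1, of the picture: columns of its width, rows of its height, amid what is visible of it).
The state is a dict: "time": time; "joint_pos": joint angles; "dq": joint speeds; "joint_torque": joint torques, N m; "eef_pos": TCP position; "tool_rot": TCP orientation; "ft_force": force on the tool from outside, world axes, zero at the start; "ft_torque": the same for the moment, N m; "finger_gap": finger opening in m; "gripper_force": force on a finger pad.
Only numpy, scipy, OpenCV 4.12 (cv2) and the standard library are available. Lean on these libraries where they do the work, as an engineer would, in place of code of your own. Each camera call takes 0.05 s, during which the arm holds its last target. There are 200 camera calls.

## Working session

There is one attempt and no reset: what is moved stays moved. The work goes in short steps, Python scripts to look and compute and a shell command to move; the robot and the scene stay as the last step left them, time stands still between calls to the robot, and variables do not carry over. Pictures are saved under pics/ and viewed, at most 10 in all, crops included, and the job is handed in when it is done.

```bash
ls; mkdir -p pics; cat > h.py <<'E'
from bench import *
import numpy as np, cv2
from scipy.spatial.transform import Rotation as R
def cam(n):
    i=get_image(n); return i
def save(i,f): cv2.imwrite('pics/'+f,i['color'][:,:,::-1])
def ray(i,uv):
    K=np.array(i['camera_matrix']);Rm=R.from_rotvec(np.ravel(i['rvec'])).as_matrix();t=np.ravel(i['tvec'])
    d=Rm.T@np.linalg.inv(K)@np.array([uv[0],uv[1],1]); return -Rm.T@t, d/np.linalg.norm(d)
def tri(rs):
    A=sum(np.eye(3)-np.outer(d,d) for c,d in rs);b=sum((np.eye(3)-np.outer(d,d))@c for c,d in rs)
    return np.linalg.solve(A,b)
E
python3 - <<'E'
from h import *
s=get_state();print(s)
ims={n:cam(n) for n in('scene','top')}
for n,i in ims.items():
    save(i,n+'0.png'); print(n,ray(i,(256,192)))
    for q in ('knob','keeper_pin','kickstand_toe','keeper_pivot','kickstand_pivot','ring_stand','mounted_ring','oil_bottle','paint_pen','screwdriver','tape_roll','spray_can'):
        print(q,[(round(d['position'][0]*512),round(d['position'][1]*384),round(d['confidence'],2)) for d in spot_in(n,q)[:3]])
E
```

```text
pics
{'time': 0.0, 'joint_pos': array([-1.28446991,  0.41797646, -0.01030706,  1.61415331,  0.00470457,
        1.11068526, -0.05301933]), 'dq': array([-0.00210741, -0.00024341,  0.00015363,  0.00074685,  0.00135633,
        0.00031372,  0.0015611 ]), 'joint_torque': array([ 4.03754939e-04, -8.51261401e+01,  6.38680235e-01, -4.25977170e+01,
       -4.88330482e-02,  1.89984235e-02,  1.57198883e-04]), 'eef_pos': array([0.20113454, 0.59136666, 0.20483248]), 'tool_rot': array([-5.12637118e-01, -3.09937938e+00,  1.87575280e-03]), 'ft_force': array([0.56028847, 0.22058386, 0.00909158]), 'ft_torque': array([ 0.0189571 ,  0.0326116 , -0.05621311]), 'gripper_force': 0.0, 'finger_gap': 0.09395353061846295}
scene (array([-0.11638289, -0.47694505,  0.9227132 ]), array([ 0.60048963,  0.44634812, -0.66346481]))
knob []
keeper_pin [(205, 186, 0.84)]
kickstand_toe [(169, 173, 0.68), (210, 221, 0.37)]
keeper_pivot [(205, 189, 0.51)]
kickstand_pivot [(165, 174, 0.65)]
ring_stand [(212, 222, 0.67)]
mounted_ring [(211, 200, 0.94)]
oil_bottle [(332, 290, 0.69), (206, 186, 0.24)]
paint_pen [(156, 221, 0.73)]
screwdriver [(284, 312, 0.91), (331, 290, 0.51), (353, 290, 0.18)]
tape_roll [(319, 338, 0.81)]
spray_can [(340, 231, 0.63), (202, 184, 0.57)]
top (array([ 0.11376699, -0.13274588,  0.9778672 ]), array([ 0.50029876,  0.13375605, -0.85545922]))
knob [(200, 176, 0.68)]
keeper_pin [(195, 212, 0.64), (145, 201, 0.51)]
kickstand_toe [(146, 201, 0.46)]
keeper_pivot [(196, 213, 0.69)]
kickstand_pivot [(142, 201, 0.72)]
ring_stand [(198, 231, 0.86)]
mounted_ring [(201, 218, 0.91), (323, 205, 0.25)]
oil_bottle []
paint_pen [(144, 244, 0.6)]
screwdriver [(303, 295, 0.75)]
tape_roll [(348, 287, 0.84)]
spray_can [(324, 204, 0.93), (146, 201, 0.65)]
```

```bash
python3 - <<'E'
import cv2
a=cv2.imread('pics/scene0.png');b=cv2.imread('pics/top0.png')
A=cv2.resize(a[120:360,110:390],None,fx=2.8,fy=2.5)
cv2.imwrite('pics/s1.png',cv2.resize(a[140:260,120:280],None,fx=5,fy=5,interpolation=cv2.INTER_CUBIC))
cv2.imwrite('pics/t1.png',cv2.resize(b[140:260,120:280],None,fx=5,fy=5,interpolation=cv2.INTER_CUBIC))
E
```

```text
(no output)
```

View pics/scene0.png

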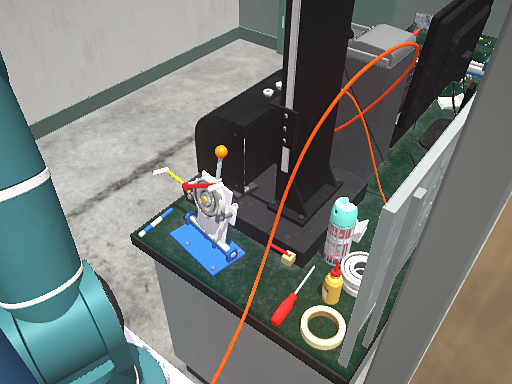

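View pics/s1.png

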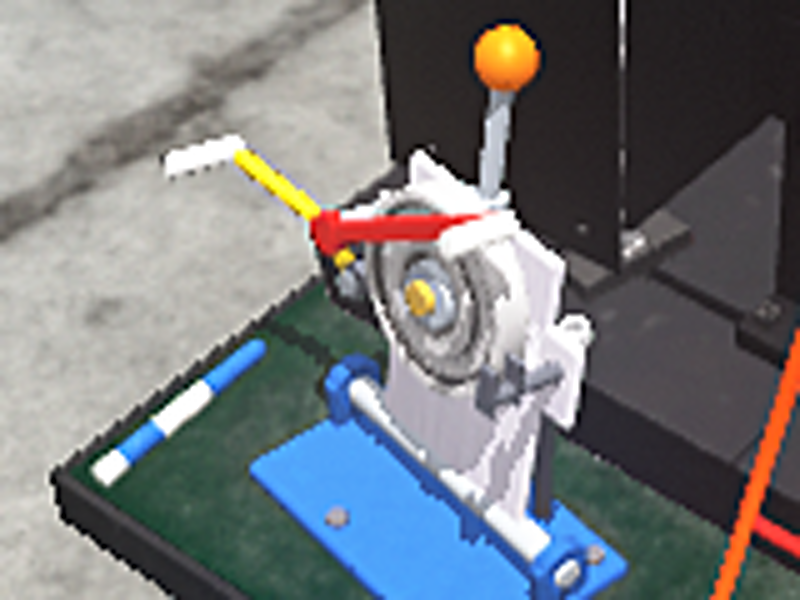

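View pics/t1.png

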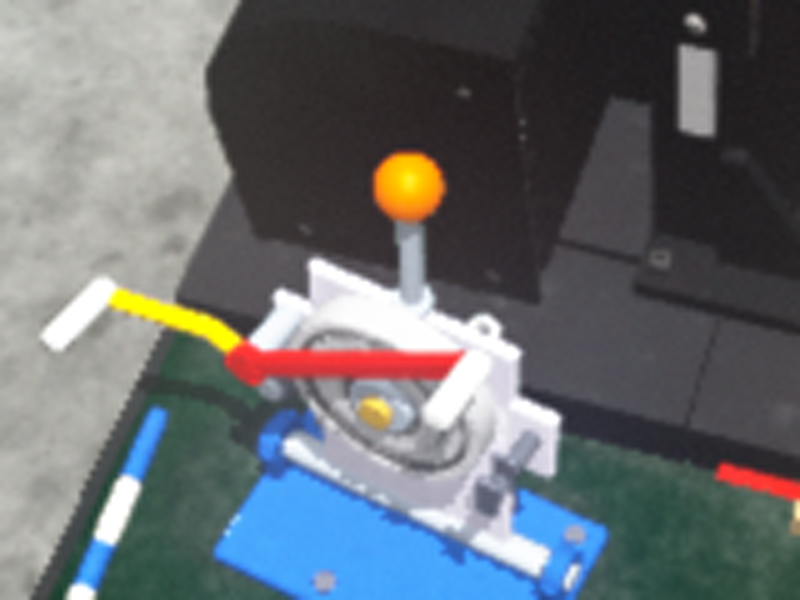

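The pictures show the stand with its keeper half open and the kickstand folded. The scene and top crops put the knob at (221,151) and (202,177), the pin at (216,187) and (211,218), and the toe at (161,171) and (136,203). Next I fit the stand's pose to these points.

```bash
cat >> h.py <<'E'
def B(x,y,yaw): return lambda p: np.array([x,y,0])+R.from_euler('z',yaw).apply(p)
def F(P,tilt):  # frame coords (from hinge axis mid) -> world ; P=(x,y,yaw)
    b=B(*P); Ry=R.from_euler('y',tilt)
    return lambda p: b(np.array([0,0,.035])+Ry.apply(p))
def pin(k,front=-.066): return np.array([front,.072-.155*np.cos(k),.130+.155*np.sin(k)])
def toe(a,front=-.059): return np.array([front,.072+.1*np.cos(.4-a),.0915+.1*np.sin(.4-a)])
def proj(i,p): return cv2.projectPoints(np.array([p],float),np.ravel(i['rvec']),np.ravel(i['tvec']),np.array(i['camera_matrix']),None)[0].ravel()
E
python3 - <<'E'
from h import *
from scipy.optimize import least_squares
s=cam('scene');t=cam('top')
obs={'knob':[(221.4,151.4),(201.8,177.2)],'pin':[(215.6,186.6),(211.2,218)],'toe':[(161,171.4),(135.8,202.6)],'piv':[(185.2,186),(169.4,212.4)],'fl':[(170,233.4),(163.4,250)],'br':[(245.6,252),(241,244.6)]}
def pts(v):
    f=F(v[:3],v[4]);b=B(*v[:3])
    return dict(knob=f([0,0,.26]),pin=f(pin(v[3])),toe=f(toe(0)),piv=f([-.042,.072,.13]),fl=b([-.072,.1,.012]),br=b([.044,-.1,.012]))
def res(v):
    p=pts(v); return np.concatenate([proj(i,p[k])-o for k in p for i,o in zip((s,t),obs[k])])
for fix in (1,):
    r=least_squares(res,[.45,.3,0,.7,.2],loss='soft_l1')
    print(r.x.round(4));print(res(r.x).round(1).reshape(-1,4));P=pts(r.x);[print(k,P[k].round(4)) for k in P]
print(s['camera_matrix'][0])
for k in('knob','pin','toe','piv'): print(k,tri([ray(s,obs[k][0]),ray(t,obs[k][1])]).round(4))
np.save('fit.npy',r.x)
for q in ('oil_bottle','screwdriver','paint_pen'):print(q)
E
```

```text
[ 0.4703  0.1142 -0.1663  0.5624  0.2101]
[[ 0.2 -0.1  0.7 -1. ]
 [-1.8  0.1 -0.5  0.5]
 [-0.7 -0.1  0.3  0.3]
 [ 0.5  0.2  0.8 -0.4]
 [-1.5 -0.5 -1.3  0.5]
 [ 0.7 -0.3  1.4 -0.1]]
knob [0.5238 0.1052 0.2893]
pin [0.4406 0.0592 0.2567]
toe [0.4674 0.281  0.1749]
piv [0.4685 0.1875 0.1709]
fl [0.4159 0.2247 0.012 ]
br [0.4972 0.0082 0.012 ]
[438.29819908   0.         252.48323013]
knob [0.5213 0.1049 0.29  ]
pin [0.4442 0.0585 0.2544]
toe [0.4705 0.2837 0.1709]
piv [0.467  0.1885 0.1718]
oil_bottle
screwdriver
paint_pen
```

```bash
cat >> h.py <<'E'
def Rt(yaw,lean,roll=0):
    f=np.array([np.cos(yaw),np.sin(yaw),0]);u=np.array([0,0,1.])
    z=f*np.sin(lean)-u*np.cos(lean); y=f*np.cos(lean)+u*np.sin(lean)
    return R.from_matrix(np.stack([np.cross(y,z),y,z],1))
def plan(wps):  # [(pos,yaw_deg,lean_deg)], each row set relative to the previous waypoint
    s=get_state();p=s['eef_pos'];q=R.from_rotvec(s['tool_rot'])
    for (P,y,l) in wps:
        q2=Rt(np.radians(y),np.radians(l))
        print(np.round(P,3),'dp',(q.inv().apply(np.array(P)-p)/.25).round(3).tolist(),'twist',((q.inv()*q2).as_rotvec()/np.radians(30)).round(3).tolist())
        p=np.array(P);q=q2
E
python3 - <<'E'
from h import *
v=np.load('fit.npy');f=F(v[:3],.2)
for k in np.linspace(v[3],0,6): print('pin',k.round(2),f(pin(k)).round(4))
for a in np.linspace(0,1.2,7): print('toe',a.round(2),f(toe(a)).round(4))
print('knob up',F(v[:3],0)([0,0,.26]))
p=f(pin(v[3]))
plan([([.27,.48,.38],48,0),([.35,.27,.42],22,7),([p[0],p[1],.36],-9.5,20)])
E
```

```text
pin 0.56 [0.4384 0.0596 0.2565]
pin 0.45 [0.4341 0.0517 0.2416]
pin 0.34 [0.4298 0.0457 0.2258]
pin 0.22 [0.4257 0.0414 0.2094]
pin 0.11 [0.4219 0.0391 0.1926]
pin 0.0 [0.4183 0.0387 0.1755]
toe 0.0 [0.466  0.2813 0.1746]
toe 0.2 [0.4633 0.2877 0.1559]
toe 0.4 [0.4597 0.2903 0.1364]
toe 0.6 [0.4555 0.289  0.1169]
toe 0.8 [0.4508 0.2838 0.0982]
toe 1.0 [0.4458 0.275  0.0811]
toe 1.2 [0.4406 0.2628 0.0661]
knob up [0.4703495  0.11415037 0.295     ]
[0.27 0.48 0.38] dp [-0.404, -0.334, -0.698] twist [-0.0, 0.0, 0.774]
[0.35 0.27 0.42] dp [-0.8, -0.41, -0.16] twist [-0.229, -0.053, 0.866]
[0.438 0.06  0.36 ] dp [-0.913, -0.017, 0.24] twist [-0.422, -0.246, 1.023]
```

```bash
python3 -m pendant '[{"dp":[-0.2,-0.17,-0.35],"twist":[0,0,0.39]},{"dp":[-0.4,-0.33,-0.7],"twist":[0,0,0.77]},{"dp":[-0.4,-0.33,-0.7],"twist":[0,0,0.77]},{"dp":[-0.4,-0.33,-0.7],"twist":[0,0,0.77]},{"dp":[-0.4,-0.33,-0.7],"twist":[0,0,0.77]}]' 1 10
python3 -m pendant '[{"dp":[-0.8,-0.41,-0.16],"twist":[-0.23,-0.05,0.87]},{"dp":[-0.8,-0.41,-0.16],"twist":[-0.23,-0.05,0.87]},{"dp":[-0.8,-0.41,-0.16],"twist":[-0.23,-0.05,0.87]},{"dp":[-0.8,-0.41,-0.16],"twist":[-0.23,-0.05,0.87]},{"dp":[-0.8,-0.41,-0.16],"twist":[-0.23,-0.05,0.87]},{"dp":[-0.8,-0.41,-0.16],"twist":[-0.23,-0.05,0.87]}]'
python3 -c "
from h import *
plan([([.435,.06,.36],-9.5,20)]);print(get_state()['joint_pos'].round(2))"
```

```text
time: 2.02
eef_pos: [0.2705, 0.481, 0.3825]
tool_rot: [1.125, 2.933, 0.006]
ft_force: [-0.2, 1.2, -0.7]
finger_gap: 0.0472
gripper_force: 0.0
time: 2.78
eef_pos: [0.3492, 0.2726, 0.4197]
tool_rot: [1.716, 2.547, 0.155]
ft_force: [-0.4, 0.9, -0.4]
finger_gap: 0.0006
gripper_force: 0.0
[0.435 0.06  0.36 ] dp [-0.917, -0.03, 0.236] twist [-0.425, -0.248, 1.025]
[-1.08 -0.15  0.27  1.79  0.09  1.39 -0.43]
```

```bash
python3 -m pendant '[{"dp":[-0.5,-0.03,0.1],"twist":[-0.2,-0.12,0.5]},{"dp":[-0.92,-0.03,0.24],"twist":[-0.42,-0.25,1]},{"dp":[-0.92,-0.03,0.24],"twist":[-0.42,-0.25,1]},{"dp":[-0.92,-0.03,0.24],"twist":[-0.42,-0.25,1]},{"dp":[-0.92,-0.03,0.24],"twist":[-0.42,-0.25,1]},{"dp":[-0.92,-0.03,0.24],"twist":[-0.42,-0.25,1]},{"dp":[-0.92,-0.03,0.24],"twist":[-0.42,-0.25,1]}]'
python3 - <<'E'
from h import *
print(get_state()['joint_pos'].round(2))
v=np.load('fit.npy');f=F(v[:3],.2)
w=[([.436,.06,.285],-9.5,20)]
for k in np.linspace(.5,0,5): w.append((f(pin(k))+[.004,0,.012],-9.5,20))
plan(w[:1]);
s=get_state();p=w[0][0];q=Rt(np.radians(-9.5),np.radians(20))
for P,_,_ in w[1:]: print(P.round(4),(q.inv().apply(np.array(P)-p)/.25).round(3).tolist())
i=cam('wrist');save(i,'w1.png')
for a in('knob','keeper_pin'):print(a,[(np.array(d['position'])*[512,384]).round(0).tolist()+[d['confidence']] for d in spot_in('wrist',a)[:2]])
print(proj(i,f(pin(v[3]))),proj(i,f([0,0,.26])),proj(i,s['eef_pos']))
E
```

```text
time: 3.65
eef_pos: [0.4357, 0.0598, 0.3596]
tool_rot: [2.167, 1.861, 0.322]
ft_force: [-0.5, -0.1, -0.2]
finger_gap: 0.0002
gripper_force: 0.0
[-0.85 -0.31  0.4   2.06  0.36  1.11 -0.72]
[0.436 0.06  0.285] dp [0.002, -0.101, 0.281] twist [-0.002, -0.001, 0.027]
[0.44   0.055  0.2604] [-0.017, -0.016, 0.099]
[0.4352 0.0475 0.2432] [-0.05, -0.052, 0.159]
[0.4306 0.0422 0.2251] [-0.074, -0.091, 0.222]
[0.4263 0.0393 0.2065] [-0.088, -0.131, 0.287]
[0.4223 0.0387 0.1875] [-0.093, -0.171, 0.353]
knob [[307.0, 137.0, 0.76]]
keeper_pin [[233.0, 142.0, 0.68]]
[231.47392697 190.59401286] [310.61592659 136.5376952 ] [261.93442824 227.39158443]
```

View pics/w1.png

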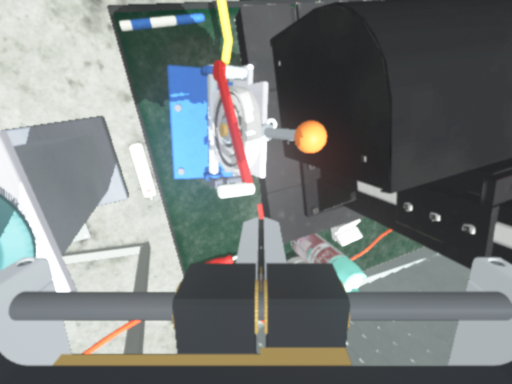

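```bash
python3 -m pendant '[{"dp":[0,-0.05,0.14],"twist":[0,0,0]},{"dp":[0,-0.1,0.28],"twist":[0,0,0]},{"dp":[0,-0.1,0.28],"twist":[0,0,0]},{"dp":[-0.02,-0.11,0.37],"twist":[0,0,0]},{"dp":[-0.035,-0.13,0.41],"twist":[0,0,0]},{"dp":[-0.05,-0.15,0.44],"twist":[0,0,0]},{"dp":[-0.06,-0.17,0.47],"twist":[0,0,0]},{"dp":[-0.075,-0.19,0.5],"twist":[0,0,0]},{"dp":[-0.08,-0.21,0.53],"twist":[0,0,0]},{"dp":[-0.09,-0.23,0.56],"twist":[0,0,0]},{"dp":[-0.09,-0.23,0.56],"twist":[0,0,0]}]'
cat > look.py <<'E'
from h import *
import sys
from scipy.optimize import least_squares
def look(tag):
    v=np.load('fit.npy');s=cam('scene');save(s,tag+'s.png');S={a:[(np.array(d['position'])*[512,384]).round(1).tolist()+[round(d['confidence'],2)] for d in spot_in('scene',a)[:2]] for a in('knob','keeper_pin','kickstand_toe')}
    t=cam('top');save(t,tag+'t.png');T={a:[(np.array(d['position'])*[512,384]).round(1).tolist()+[round(d['confidence'],2)] for d in spot_in('top',a)[:2]] for a in('knob','keeper_pin','kickstand_toe')}
    print(S);print(T);return s,t
if __name__=='__main__':
    s,t=look(sys.argv[1]);v=np.load('fit.npy');f=F(v[:3],.2)
    print('knob .2',proj(s,f([0,0,.26])),proj(t,f([0,0,.26])))
    for k in(0,.1,.2,.3):print('pin',k,proj(s,f(pin(k))).round(1),proj(t,f(pin(k))).round(1))
    c=[cv2.resize(cv2.imread(f'pics/{sys.argv[1]}{x}.png')[140:260,120:280],None,fx=2.5,fy=2.5,interpolation=cv2.INTER_CUBIC) for x in 'st']
    cv2.imwrite(f'pics/{sys.argv[1]}.png',np.hstack(c))
E
python3 look.py a
```

```text
time: 5.18
eef_pos: [0.4256, 0.0363, 0.2079]
tool_rot: [2.17, 1.859, 0.321]
ft_force: [-0.1, -0.1, 0.7]
finger_gap: 0.0006
gripper_force: 0.0
{'knob': [], 'keeper_pin': [[331.2, 288.8, 0.58], [343.0, 232.6, 0.5]], 'kickstand_toe': [[164.1, 169.1, 0.39]]}
{'knob': [[203.0, 175.8, 0.61]], 'keeper_pin': [[324.5, 204.5, 0.2]], 'kickstand_toe': []}
knob .2 [220.77633979 151.49870647] [201.87351587 176.86966043]
pin 0 [215.8 220.6] [219.1 243.9]
pin 0.1 [216.3 215.4] [218.9 240.1]
pin 0.2 [216.4 209.7] [218.1 236.1]
pin 0.3 [216.  203.7] [216.8 231.7]
```

View pics/a.png

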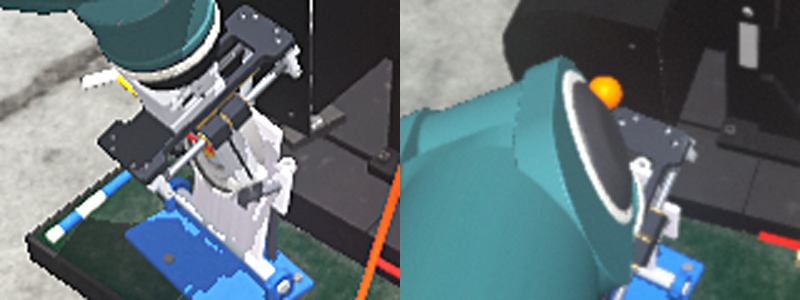

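```bash
python3 -m pendant '[{"dp":[0,-0.02,0.03],"twist":[0,0,0]},{"dp":[0,-0.04,0.06],"twist":[0,0,0]},{"dp":[0,-0.04,0.06],"twist":[0,0,0]}]'
python3 -m pendant '[{"dp":[0,-0.01,0.014],"twist":[0,0,0]},{"dp":[0,-0.01,0.014],"twist":[0,0,0]}]'
python3 -c "
from h import *
i=cam('wrist');save(i,'w2.png');save({'color':i['color'][:260,100:400]},'w2.png')
v=np.load('fit.npy');f=F(v[:3],.2)
for k in(0,.1,.2,.3):print(proj(i,f(pin(k)))-[100,0])
print(proj(i,f([0,0,.26]))-[100,0])
print(spot_in('wrist','keeper_pin')[:2])
"
```

```text
time: 5.95
eef_pos: [0.4211, 0.0369, 0.1901]
tool_rot: [2.17, 1.859, 0.32]
ft_force: [0.1, 0.1, 0.2]
finger_gap: 0.0004
gripper_force: 0.0
time: 6.2
eef_pos: [0.4205, 0.0372, 0.1866]
tool_rot: [2.17, 1.859, 0.322]
ft_force: [-0.4, -0.0, -0.5]
finger_gap: 0.0004
gripper_force: 0.0
[153.97341987 220.96738863]
[164.77819844 227.06400563]
[177.08262364 231.83707772]
[191.15968356 234.93492283]
[456.63987431 104.8425209 ]
[{'position': [0.5531, 0.2841], 'confidence': 0.77}]
```

View pics/w2.png

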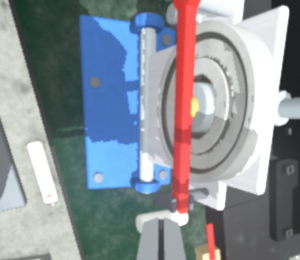

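```bash
python3 -m pendant '[{"dp":[0,-0.006,0.012],"twist":[0,0,0]},{"dp":[0,-0.006,0.012],"twist":[0,0,0]}]'
python3 -m pendant '[{"dp":[0,-0.006,0.012],"twist":[0,0,0]},{"dp":[0,-0.006,0.012],"twist":[0,0,0]}]'
```

```text
time: 6.55
eef_pos: [0.4203, 0.0374, 0.1834]
tool_rot: [2.169, 1.859, 0.323]
ft_force: [0.9, -0.5, 1.2]
finger_gap: 0.0005
gripper_force: 0.2
time: 6.8
eef_pos: [0.4209, 0.0374, 0.1814]
tool_rot: [2.169, 1.858, 0.325]
ft_force: [-14.9, -4.1, 35.1]
finger_gap: 0.0008
gripper_force: 15.3
```

```bash
python3 -m pendant '[{"dp":[0,0,-0.04],"twist":[0,0,0]},{"dp":[0,0,-0.1],"twist":[0,0,0]},{"dp":[0,0,-0.1],"twist":[0,0,0]}]'
python3 -c "
from h import *
i=cam('wrist');save({'color':i['color'][:260,100:400]},'w3.png')
v=np.load('fit.npy');f=F(v[:3],.2)
for k in(0,.1,.2):print(proj(i,f(pin(k)))-[100,0])
print(proj(i,f([0,0,.26]))-[100,0])
print([(np.array(d['position'])*[512,384]-[100,0]).tolist() for a in ('keeper_pin','knob') for d in spot_in('wrist',a)[:1]])
"
```

```text
time: 7.18
eef_pos: [0.4116, 0.0391, 0.2043]
tool_rot: [2.17, 1.859, 0.325]
ft_force: [-0.2, -0.2, -0.2]
finger_gap: 0.0002
gripper_force: 0.0
[157.43166439 212.5066563 ]
[167.49125045 217.49795838]
[178.80886643 221.13189376]
[416.96932201 107.11686466]
[[184.00639999999999, 109.2096], [394.08, 110.09280000000001]]
```

View pics/w3.png

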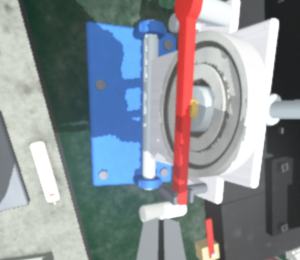

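```bash
python3 - <<'E'
from h import *
v=np.load('fit.npy');f=F(v[:3],.2)
plan([([.412,.04,.36],-9.5,20),([.44,.18,.36],-9.5,20),(f(toe(0))+[.006,.001,.08],-9.5,20)])
p=f(toe(0))+[.006,.001,.03];print(p)
q=Rt(np.radians(-9.5),np.radians(20))
for a in (0,.2,.4,.6,.8,.9,1,1.1,1.2): print(a,(q.inv().apply(f(toe(a))+[.006,.001,.010]-p)/.25).round(3).tolist())
E
```

```text
[0.412 0.04  0.36 ] dp [0.003, 0.215, -0.589] twist [-0.002, -0.0, 0.022]
[0.44 0.18 0.36] dp [0.571, 0.017, 0.006] twist [0.0, 0.0, 0.0]
[0.472 0.282 0.255] dp [0.425, -0.089, 0.416] twist [0.0, 0.0, 0.0]
[0.4720428  0.28227445 0.20456317]
0 [0.0, -0.027, 0.075]
0.2 [0.024, -0.067, 0.14]
0.4 [0.032, -0.109, 0.208]
0.6 [0.024, -0.15, 0.276]
0.8 [0.0, -0.19, 0.341]
0.9 [-0.017, -0.209, 0.372]
1 [-0.038, -0.227, 0.401]
1.1 [-0.062, -0.243, 0.428]
1.2 [-0.09, -0.258, 0.453]
```

```bash
python3 -m pendant '[{"dp":[0,0.1,-0.3],"twist":[0,0,0]},{"dp":[0,0.21,-0.59],"twist":[0,0,0]},{"dp":[0,0.21,-0.59],"twist":[0,0,0]},{"dp":[0.3,0.22,-0.59],"twist":[0,0,0]},{"dp":[0.57,0.23,-0.58],"twist":[0,0,0]},{"dp":[0.8,0.2,-0.4],"twist":[0,0,0]},{"dp":[1.0,0.15,-0.17],"twist":[0,0,0]},{"dp":[1.0,0.15,-0.17],"twist":[0,0,0]},{"dp":[1.0,0.15,-0.17],"twist":[0,0,0]}]'
python3 - <<'E'
from h import *
v=np.load('fit.npy');f=F(v[:3],.2)
plan([(f(toe(0))+[.006,.001,.030],-9.5,20)])
i=cam('wrist');save({'color':i['color'][:260,100:400]},'w4.png')
print(proj(i,f(toe(0)))-[100,0],proj(i,f(toe(0,-.036)))-[100,0],proj(i,f(toe(0,-.082)))-[100,0],proj(i,f(pin(0)))-[100,0],proj(i,f(pin(.1)))-[100,0])
print([(np.array(d['position'])*[512,384]-[100,0]).tolist() for a in ('keeper_pin','kickstand_toe') for d in spot_in('wrist',a)[:2]])
E
```

```text
time: 8.45
eef_pos: [0.4698, 0.2834, 0.2521]
tool_rot: [2.168, 1.862, 0.315]
ft_force: [-0.4, -0.3, -0.1]
finger_gap: 0.0007
gripper_force: 0.0
[0.472 0.282 0.205] dp [-0.002, -0.055, 0.182] twist [-0.007, 0.007, 0.028]
[131.99320234 200.30575763] [152.16312104 197.02708156] [109.98133712 203.88384719] [129.73211021 391.29524954] [135.23144889 401.98620849]
[[137.9776, 201.408], [116.576, 225.2928]]
```

View pics/w4.png

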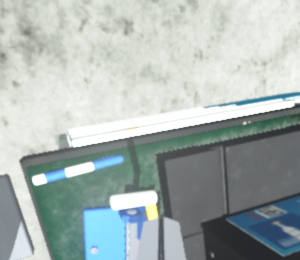

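```bash
python3 -m pendant '[{"dp":[0,-0.055,0.18],"twist":[0,0,0]},{"dp":[0,-0.08,0.25],"twist":[0,0,0]},{"dp":[0.02,-0.12,0.32],"twist":[0,0,0]},{"dp":[0.03,-0.16,0.39],"twist":[0,0,0]},{"dp":[0.02,-0.2,0.455],"twist":[0,0,0]},{"dp":[0,-0.245,0.52],"twist":[0,0,0]},{"dp":[-0.02,-0.265,0.555],"twist":[0,0,0]},{"dp":[-0.04,-0.28,0.585],"twist":[0,0,0]},{"dp":[-0.06,-0.3,0.61],"twist":[0,0,0]},{"dp":[-0.075,-0.31,0.62],"twist":[0,0,0]},{"dp":[-0.075,-0.31,0.62],"twist":[0,0,0]}]'
python3 look.py b; python3 - <<'E'
from h import *
v=np.load('fit.npy');f=F(v[:3],.2)
for n in('scene','top'):
    i=cam(n)
    print(n,[(a,proj(i,f(toe(a))).round(1).tolist()) for a in(0,.9,1.2,1.8)])
E
```

```text
time: 9.98
eef_pos: [0.4477, 0.2665, 0.0834]
tool_rot: [2.17, 1.859, 0.322]
ft_force: [-0.1, -0.2, -0.1]
finger_gap: 0.0006
gripper_force: 0.0
{'knob': [[218.4, 151.6, 0.71], [211.0, 205.0, 0.51]], 'keeper_pin': [[208.2, 205.0, 0.89], [352.2, 266.6, 0.72]], 'kickstand_toe': [[211.7, 203.1, 0.56], [181.0, 217.8, 0.46]]}
{'knob': [[325.3, 207.2, 0.46], [204.9, 177.8, 0.44]], 'keeper_pin': [[198.4, 223.2, 0.79], [324.6, 204.0, 0.43]], 'kickstand_toe': [[168.8, 239.1, 0.65]]}
knob .2 [220.77633979 151.49870647] [201.87351587 176.86966043]
pin 0 [215.8 220.6] [219.1 243.9]
pin 0.1 [216.3 215.4] [218.9 240.1]
pin 0.2 [216.4 209.7] [218.1 236.1]
pin 0.3 [216.  203.7] [216.8 231.7]
scene [(0, [159.9, 171.6]), (0.9, [159.6, 198.5]), (1.2, [163.0, 208.6]), (1.8, [173.3, 226.0])]
top [(0, [135.9, 203.3]), (0.9, [142.2, 224.0]), (1.2, [148.8, 231.6]), (1.8, [165.7, 244.5])]
```

View pics/b.png

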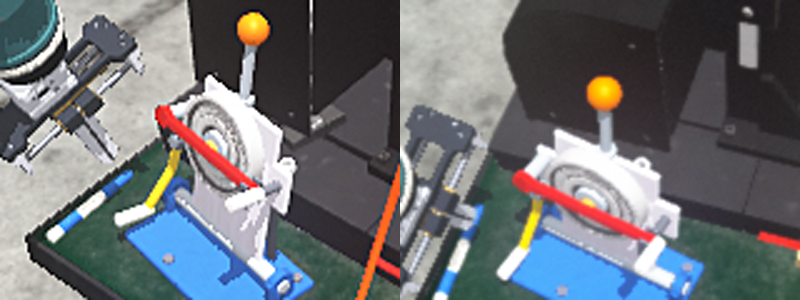

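```bash
cat >> h.py <<'E'
def Rk(lean,yaw=-.166):
    f=np.array([np.cos(yaw),np.sin(yaw),0]);u=np.array([0,0,1.]);l=np.cross(u,f)
    z=f*np.sin(lean)-u*np.cos(lean); return R.from_matrix(np.stack([np.cross(l,z),l,z],1))
def planR(wps):
    s=get_state();p=s['eef_pos'];q=R.from_rotvec(s['tool_rot'])
    for P,q2 in wps:
        print(np.round(P,3),'dp',(q.inv().apply(np.array(P)-p)/.25).round(3).tolist(),'twist',((q.inv()*q2).as_rotvec()/np.radians(30)).round(3).tolist())
        p=np.array(P);q=q2
KN=np.array([.5225,.1050,.2895])
E
python3 - <<'E'
from h import *
from scipy.spatial.transform import Slerp
s=get_state();q0=R.from_rotvec(s['tool_rot']);q1=Rk(np.radians(30))
print(s['joint_pos'].round(2))
S=Slerp([0,1],R.concatenate([q0,q1]));z=q1.apply([0,0,1]);g=KN+.014*z
print((q0.inv()*q1).magnitude()*57.3,g)
planR([([.44,.28,.25],S(.3)),([.43,.24,.38],S(.6)),([.45,.16,.42],S(.85)),(g-.12*z,q1),(g,q1)])
E
```

```text
[-0.94  0.31  0.18  2.18  0.48  0.49 -1.33]
89.77135069749703 [0.52940378 0.10384333 0.27737564]
[0.44 0.28 0.25] dp [0.045, 0.191, -0.64] twist [-0.078, -0.079, -0.891]
[0.43 0.24 0.38] dp [-0.246, 0.086, -0.479] twist [-0.078, -0.079, -0.891]
[0.45 0.16 0.42] dp [-0.331, -0.138, -0.075] twist [-0.065, -0.066, -0.742]
[0.47  0.114 0.381] dp [-0.06, -0.156, 0.192] twist [-0.039, -0.04, -0.445]
[0.529 0.104 0.277] dp [0.0, -0.0, 0.48] twist [0.0, 0.0, 0.0]
```

```bash
python3 -m pendant '[{"dp":[0.02,0.1,-0.3],"twist":[0,0,0]},{"dp":[0.04,0.19,-0.55],"twist":[-0.03,-0.03,-0.35]},{"dp":[0.04,0.19,-0.64],"twist":[-0.08,-0.08,-0.7]},{"dp":[0.04,0.19,-0.64],"twist":[-0.08,-0.08,-0.89]},{"dp":[0.04,0.19,-0.64],"twist":[-0.08,-0.08,-0.89]}]' -1 20
python3 -m pendant '[{"dp":[-0.12,0.04,-0.24],"twist":[-0.04,-0.04,-0.35]},{"dp":[-0.25,0.09,-0.48],"twist":[-0.08,-0.08,-0.7]},{"dp":[-0.25,0.09,-0.48],"twist":[-0.08,-0.08,-0.89]},{"dp":[-0.25,0.09,-0.48],"twist":[-0.08,-0.08,-0.89]},{"dp":[-0.25,0.09,-0.48],"twist":[-0.08,-0.08,-0.89]}]'
python3 - <<'E'
from h import *
q1=Rk(np.radians(30));z=q1.apply([0,0,1]);g=KN+.014*z
print(get_state()['joint_pos'].round(2))
planR([(g-.12*z,q1)])
E
```

```text
time: 11.1
eef_pos: [0.4395, 0.2787, 0.2501]
tool_rot: [1.634, 2.23, 0.213]
ft_force: [-0.6, -0.5, -0.4]
finger_gap: 0.0467
gripper_force: 0.0
time: 11.72
eef_pos: [0.4305, 0.2381, 0.3793]
tool_rot: [1.048, 2.475, 0.096]
ft_force: [0.6, -0.2, -0.5]
finger_gap: 0.0935
gripper_force: 0.0
[-0.93 -0.13  0.08  1.93  0.45  1.16 -0.23]
[0.47  0.114 0.381] dp [-0.447, -0.245, 0.115] twist [-0.107, -0.103, -1.194]
```

```bash
python3 -m pendant '[{"dp":[-0.2,-0.12,0],"twist":[-0.04,-0.04,-0.35]},{"dp":[-0.35,-0.2,0.05],"twist":[-0.08,-0.08,-0.7]},{"dp":[-0.45,-0.24,0.11],"twist":[-0.1,-0.1,-1]},{"dp":[-0.45,-0.24,0.11],"twist":[-0.1,-0.1,-1]},{"dp":[-0.45,-0.24,0.11],"twist":[-0.1,-0.1,-1]}]'
python3 - <<'E'
from h import *
q1=Rk(np.radians(30));z=q1.apply([0,0,1]);g=KN+.014*z
print(get_state()['joint_pos'].round(2))
planR([(g-.12*z,q1)])
i=cam('wrist');save(i,'w5.png');print(proj(i,KN),[(np.array(d['position'])*[512,384]).tolist() for d in spot_in('wrist','knob')])
# orange blob
h=cv2.cvtColor(i['color'],cv2.COLOR_RGB2HSV);m=cv2.inRange(h,(8,150,120),(22,255,255));n,l,st,c=cv2.connectedComponentsWithStats(m)
for k in range(1,n):
    if st[k,4]>150: print(st[k],c[k])
d=ray(i,(256,192));print(d)
E
```

```text
time: 12.35
eef_pos: [0.4713, 0.1152, 0.3837]
tool_rot: [0.35, 2.595, -0.029]
ft_force: [0.3, 0.1, -0.4]
finger_gap: 0.094
gripper_force: 0.0
[-0.89 -0.27  0.29  2.04  0.51  1.02  0.5 ]
[0.47  0.114 0.381] dp [0.007, -0.007, 0.007] twist [-0.009, -0.001, -0.193]
[260.46110013 188.36555552] [[258.4064, 190.1952]]
[  0  19  54 197 684] [ 37.44005848 103.79532164]
[246 175  30  28 354] [261.46892655 185.04237288]
(array([0.3159528 , 0.14927472, 0.50019021]), array([ 0.69709457, -0.167442  , -0.69715302]))
```

```bash
python3 -m pendant '[{"dp":[0,0,0.1],"twist":[0,0,-0.19]},{"dp":[0.007,-0.007,0.2],"twist":[0,0,-0.19]},{"dp":[0.007,-0.007,0.3],"twist":[0,0,-0.19]},{"dp":[0.007,-0.007,0.4],"twist":[0,0,-0.19]},{"dp":[0.007,-0.007,0.48],"twist":[0,0,-0.19]},{"dp":[0.007,-0.007,0.48],"twist":[0,0,-0.19]},{"dp":[0.007,-0.007,0.48],"twist":[0,0,-0.19]}]'
python3 -m pendant '[{"dp":[0,0,0],"twist":[0,0,0]},{"dp":[0,0,0],"twist":[0,0,0]},{"dp":[0,0,0],"twist":[0,0,0]},{"dp":[0,0,0],"twist":[0,0,0]},{"dp":[0,0,0],"twist":[0,0,0]},{"dp":[0,0,0],"twist":[0,0,0]}]' 1 20
python3 - <<'E'
from h import *
s=get_state();print(s['joint_pos'].round(2),s['gripper_force'])
v=np.load('fit.npy')
p=s['eef_pos'];q=R.from_rotvec(s['tool_rot']);off=p-KN;print(off)
for t in (.15,.1,.05,0,-.0): 
    k=F(v[:3],t)([0,0,.26])-F(v[:3],.2)([0,0,.26])
    print(t,(q.inv().apply(k)/.25).round(3))
E
```

```text
time: 13.32
eef_pos: [0.5288, 0.1033, 0.2801]
tool_rot: [0.218, 2.61, -0.063]
ft_force: [0.5, 0.2, -0.3]
finger_gap: 0.0938
gripper_force: 0.0
time: 14.08
eef_pos: [0.5288, 0.1027, 0.2795]
tool_rot: [0.218, 2.61, -0.064]
ft_force: [-0.4, -0.2, -0.0]
finger_gap: 0.0373
gripper_force: 0.0
[-0.87 -0.08  0.43  2.13  0.51  0.7   0.63] 0.0
[ 0.00633798 -0.002298   -0.0100483 ]
0.15 [ 0.04  -0.    -0.033]
0.1 [ 0.081 -0.    -0.065]
0.05 [ 0.124 -0.    -0.094]
0 [ 0.169 -0.    -0.121]
-0.0 [ 0.169 -0.    -0.121]
```

```bash
python3 -m pendant '[{"dp":[0,0,0],"twist":[0,0,0]},{"dp":[0,0,0],"twist":[0,0,0]},{"dp":[0,0,0],"twist":[0,0,0]},{"dp":[0,0,0],"twist":[0,0,0]}]'
```

```text
time: 14.58
eef_pos: [0.529, 0.1049, 0.2797]
tool_rot: [0.214, 2.61, -0.06]
ft_force: [2.7, 11.8, -4.5]
finger_gap: 0.0306
gripper_force: 20.0
```

```bash
python3 -m pendant '[{"dp":[0,0.008,0],"twist":[0,0,0]},{"dp":[0.02,0.008,-0.016],"twist":[0,0,0]},{"dp":[0.04,0.008,-0.033],"twist":[0,0,0]},{"dp":[0.06,0.008,-0.049],"twist":[0,0,0]},{"dp":[0.081,0.008,-0.065],"twist":[0,0,0]},{"dp":[0.102,0.008,-0.08],"twist":[0,0,0]},{"dp":[0.124,0.008,-0.094],"twist":[0,0,0]},{"dp":[0.147,0.008,-0.108],"twist":[0,0,0]},{"dp":[0.169,0.008,-0.121],"twist":[0,0,0]},{"dp":[0.169,0.008,-0.121],"twist":[0,0,0]},{"dp":[0.169,0.008,-0.121],"twist":[0,0,0]}]'
python3 look.py c; python3 - <<'E'
from h import *
v=np.load('fit.npy');s=get_state();print(s['joint_pos'].round(2))
for n in('scene','top'):
    i=cam(n)
    print(n,[(a,proj(i,F(v[:3],a)([0,0,.26])).round(1).tolist(),proj(i,F(v[:3],a)(pin(0))).round(1).tolist(),proj(i,F(v[:3],a)(toe(1.8))).round(1).tolist()) for a in(.2,.05,0,-.05)])
E
```

```text
time: 15.95
eef_pos: [0.4779, 0.1144, 0.2849]
tool_rot: [0.216, 2.61, -0.061]
ft_force: [0.9, 8.3, -0.7]
finger_gap: 0.0307
gripper_force: 20.0
{'knob': [], 'keeper_pin': [[352.7, 263.3, 0.72], [200.7, 211.9, 0.66]], 'kickstand_toe': [[181.2, 221.6, 0.66]]}
{'knob': [], 'keeper_pin': [], 'kickstand_toe': [[351.0, 225.5, 0.56], [170.6, 239.6, 0.42]]}
knob .2 [220.77633979 151.49870647] [201.87351587 176.86966043]
pin 0 [215.8 220.6] [219.1 243.9]
pin 0.1 [216.3 215.4] [218.9 240.1]
pin 0.2 [216.4 209.7] [218.1 236.1]
pin 0.3 [216.  203.7] [216.8 231.7]
[-0.9  -0.18  0.34  2.2   0.58  0.78  0.5 ]
scene [(0.2, [220.8, 151.5], [215.8, 220.6], [173.3, 226.0]), (0.05, [208.1, 156.4], [209.2, 227.0], [173.7, 228.2]), (0, [203.8, 158.5], [207.2, 229.2], [173.9, 228.9]), (-0.05, [199.4, 160.9], [205.1, 231.6], [174.1, 229.5])]
top [(0.2, [201.9, 176.9], [219.1, 243.9], [165.7, 244.5]), (0.05, [193.1, 188.7], [215.3, 252.3], [166.4, 245.7]), (0, [190.1, 193.1], [214.1, 255.1], [166.6, 246.0]), (-0.05, [187.1, 197.7], [213.0, 257.9], [166.9, 246.3])]
```

View pics/c.png

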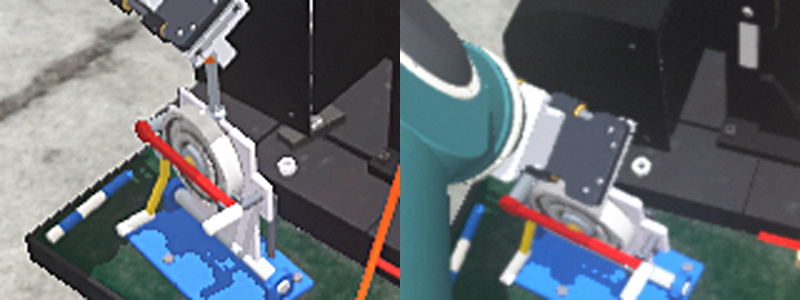

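The red bar lies in its catch, with the pin at scene (208,228). The yellow leg is down. The frame stands upright: the pin pixels and the arm's 52 mm of travel both put the tilt near 0. I let it settle, then hand in.

```bash
python3 -m pendant '[{"dp":[0,0,0],"twist":[0,0,0]},{"dp":[0,0,0],"twist":[0,0,0]},{"dp":[0,0,0],"twist":[0,0,0]},{"dp":[0,0,0],"twist":[0,0,0]}]' && python3 -c "
from bench import *
s=get_state();print(abs(s['dq']).max(),s['gripper_force'],s['eef_pos']);print(finish_job())"
```

```text
time: 16.95
eef_pos: [0.4779, 0.1143, 0.2849]
tool_rot: [0.216, 2.609, -0.061]
ft_force: [1.2, 7.9, -0.5]
finger_gap: 0.0307
gripper_force: 20.0
0.0014919279696356388 20.00005602836609 [0.47793881 0.11432612 0.28488655]
the job is handed in; nothing more can be done
None
```

I handed the job in after about 17 s on the robot's clock: keeper closed in its catch, kickstand fully down, and the frame held upright and still by the knob at 20 N grip; no verdict came back.

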